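# Put the harmonica from the turntable back in its case

### The arm

A 6-joint arm with a two-finger parallel gripper is mounted at the origin on the work surface. World frame = base frame: x ahead of the robot, y to its left, z up, the work surface at z = 0. Lengths are in m, angles in rad, forces in N, time in s.
With the tool pointing down it reaches from about 0.275 to 0.875 m from the base axis. Payload 12.5 kg.
Tool frame: the origin (TCP) lies at the very end of the fingers, on their centre line; the grasp point (between the pads) lies 19 mm behind it; z points along the fingers, y is the line along which they close (so a half turn about z gives the same grasp; the last joint's range is limited). The gripper opens to 85 mm and grips with 20 to 120 N. Pads are 22 mm wide; open, the fingers measure 114 mm over their backs; the gripper's body (76 mm by 85 mm) begins 54 mm behind the grasp point. The pads swing forward as they close: fully open they stand 13 mm farther back than shut.
Start: joints at [1.247, 0.351, 1.652, -0, 1.139, -0.085], TCP at [0.13, 0.534, 0.231] pointing down, gripper open.
Joint ranges: [-2.75, 2.75], [-0.79, 2.1], [0.01, 2.65], [-1.57, 4.71], [0.07, 3.14], [-2.87, 2.87]. Speed limits (rad/s): [2.22, 2.22, 2.79, 3.14, 3.14, 3.14].

### API

Orientations are given as a 3x3 rotation matrix whose columns are the frame's x, y, z axes.
In Python, from bench import manip gives the robot as it stands. Calls block until the motion is done:
- manip.move_ptp(position, orientation): joint-space move of the TCP to a pose.
- manip.move_l(position, attitude=None, max_speed=0.15): straight line of the TCP; attitude=None keeps the orientation; max_speed is the mean speed in m/s.
- manip.move_j(angles): joint-space move.
- manip.set_gripper(opening, effort=None): opening from 0.0 (shut) to 1.0 (fully open); effort is the grip in N (None keeps the last); returns when the fingers have stopped.
- manip.dwell(seconds).
- manip.inverse_kinematics(position, orientation): joint angles nearest the present ones, or None.
- manip.grab_frame(name): name is "scene" or "top"; returns (picture, depth): 384x512x3 uint8, red, green, blue; 384x512 float32, m along the optical axis (not along the pixel's ray), 0 where there is no reading.
- manip.get_calibration(name): a dict with "camera_matrix" (3x3 intrinsics, pixels), "R" (3x3) and "t" (3): a world point X has camera coordinates R X + t. Camera axes: x right, y down, z forward; pixel columns grow to the right and rows downward; lengths in m; the calibration is good to about 2 mm. A picture is of the moment at which its call begins. get_calibration takes no time and is no camera call.
A pose or a line that the arm cannot do raises manip.Unreachable and nothing moves.
- manip.sign_off(): hands the job in; it is judged then, once.
Trained networks look in the newest picture that a camera, given by its name, has taken for a name from the list of things; names that differ only in an ending like _2 or _b are one class to them, and where a whole thing is asked for, a point or a joint stands for the part that bears it (a point fixed in the world has none). Each returns a list of dicts, best first, with "confidence" (0 to 1); they miss things now and then, are a little off and sometimes report something else, mostly with a low value. They report only what shows in the picture. A call takes as long as a camera call. They do not tell look-alikes from the thing itself.
- manip.look_for(camera, name): "at" ([x, y, z] in m, in world coordinates, good to about 4 mm: the middle of the surface that is visible of it).
Readings, each from a call of its own:
- manip.current_time(): time.
- manip.current_qpos(): joint angles.
- manip.current_joint_vel(): joint speeds.
- manip.current_joint_torque(): joint torques, N m.
- manip.current_ee_pos(): TCP position.
- manip.current_tcp_rot(): TCP orientation.
- manip.current_force(): force on the tool from outside, world axes, zero at the start.
- manip.current_ft_torque(): the same for the moment, N m.
- manip.current_grip_width(): opening from 0.0 (shut) to 1.0 (fully open).
- manip.current_grip_force(): force on a finger pad.
Only numpy, scipy, OpenCV 4.12 (cv2) and the standard library are available. Lean on these libraries where they do the work, as an engineer would, in place of code of your own. Each camera call takes 0.05 s, during which the arm holds its last target. There are 200 camera calls.

### The job

Put the dark-wood harmonica away: lift it off the slanted blue rest on the freely spinning turntable without setting the turntable whirling or upsetting what stands on it, set it down flat (not dropped) in the empty front bed of the open aluminium case, then shut the lid completely. Leave everything else where it is.

Things in the scene. Friction and masses are not known exactly. Their poses are not given: they have to be found in the camera images.
- harmonica_center (a point): centre of the harmonica to put away (dark wooden comb, steel covers; loose, 0.12-0.24 kg): 150 mm along its y, 32 mm along x (mouth holes at -x), 27 mm along z. At the start it lies on the slanted board: z square out of the board, 35 degrees from vertical, leaning outwards from the turntable's axis and roughly to the robot; x up the slope, y level
- rest (a point): point on the blue board's face under the harmonica's place, 85 mm above the ledge, 60 mm from the turntable's axis; turns with it (z up, -x outwards, as the board faces). Board 136 mm wide, 35 degrees from level, from 10 mm below to 36 mm above this point along the slope. Harmonica's low edge rests on 2 lips, 11 mm high, 38 to 62 mm either side of the middle; between them all is open
- platter (a point): centre of the top face of the bamboo turntable (lazy Susan), 280 mm across, top 30 mm above the ledge; frame as for rest. It stands on a ball bearing and turns freely with almost no friction
- turntable (a joint): angle the turntable has turned since the start (rad, counter-clockwise from above positive), endless, no spring
- front_bed (a point): floor centre of the empty bed nearer the robot, 10 mm above the ledge, in the foam of the fixed aluminium case (x from its front to its hinge, y along the bed, z up). Bed 162 mm (y) by 42 mm (x), 18 mm deep. A finger channel, y -30 to 30 mm, crosses it to the same depth, free to 48 mm in front (then front wall, top 36 mm above the ledge) and 61 mm behind (other harmonica)
- rear_bed (a point): centre of the floor of the rear bed of the case, 77 mm behind the front one (same frame, same size), where the other harmonica lies
- lid_hinge (a point): middle of the lid's hinge line, 36 mm above the ledge, 111 mm behind the front bed's middle, on the case's far side; frame of the case (x away from the case's front, y along the hinge, z up). The case measures 162 mm (x) by 200 mm (y)
- lid_edge (a point): middle of the lid's free edge (half-way through its 18 mm thickness), 162 mm from the hinge. The lid is a 200 mm wide aluminium tray, standing open at the start, leaning away from the robot. Shut, its top is 54 mm above the ledge
- lid (a joint): lid angle in rad: 0 shut, 1.57 upright, 1.7 to 2.0 at the start. Stiff friction hinge: it stays where it is left; 1 to 3 N at the free edge moves it. It can be pushed over from behind and then pressed down from above
- other_harmonica_center (a point): centre of a second harmonica, same size, red comb, lying loose in the rear bed of the case: leave it there
- jar_center (a point): centre of a closed amber glass jar, 60 mm across, 85 mm tall, standing loose on the turntable behind the board
- dispenser_center (a point): centre of a clear acrylic spring pick dispenser, 50 x 46 x 98 mm, standing loose on the turntable behind the board
- clothespin: blue plastic clothespin 78 mm long, 10 mm high, lying on the ledge between the case and the turntable; origin at the middle of its underside
- tuning_peg: bamboo tuning peg 97 mm long, 14 mm high, lying on the ledge between and beyond the case and the turntable; origin near the middle of its underside
- mug: blue mug, 80 mm across, 92 mm tall, at the back of the ledge; origin at the centre of its underside
- tuning_fork: steel tuning fork 135 mm long lying at the back of the ledge; origin where the prongs join, underside
Not all that is in view belongs to the job. Of the things shaped like the part that bears jar_center, the amber glass one is meant.

How it is judged:
By the outcome, as a careful person would: the job done as asked, in the order asked, and still so for the second after the job is handed in, with the robot touching nothing.
It also fails if it takes over 58 s, if anything falls off the work surface, if the arm or the gripper's body presses on something with over 40 N, if the wrist force passes 120 N, or if a joint passes its speed limit or range.

## Working session

There is one attempt and no reset: what is moved stays moved. The work goes in short steps, each a Python script; the robot and the scene stay as the last script left them, time stands still between calls to the robot, and variables do not carry over. Pictures are saved under pics/ and viewed, at most 10 in all, crops included, and the job is handed in when it is done.

```bash
mkdir -p pics; python3 - <<'E'
from bench import manip
import cv2,numpy as np
for c in("scene","top"):
    p,d=manip.grab_frame(c); cv2.imwrite(f"pics/{c}0.png",p[:,:,::-1]); np.savez(f"{c}0.npz",p=p,d=d)
    k=manip.get_calibration(c); K,R,t=k["camera_matrix"],np.array(k["R"]),np.array(k["t"]); print(c,-R.T@t,R[2])
    for n in["harmonica_center","rest","platter","front_bed","lid_edge","lid_hinge","other_harmonica_center","jar_center","dispenser_center","clothespin","tuning_peg"]:
        r=manip.look_for(c,n); out=[]
        for q in r[:4]:
            X=np.array(q["at"]);u=K@(R@X+t);out.append((X.round(3).tolist(),(u[:2]/u[2]).round().astype(int).tolist(),round(q["confidence"],2)))
        print(n,out)
print(manip.current_time())
E
```

```text
scene [1.45586223 0.1354787  0.74512451] [-0.81718999 -0.0227794  -0.57591807]
harmonica_center [([0.542, 0.289, 0.099], [314, 193], 0.83), ([0.608, 0.249, 0.031], [301, 225], 0.65)]
rest [([0.613, 0.252, 0.033], [302, 226], 0.97)]
platter [([0.609, 0.25, 0.032], [301, 225], 0.55), ([0.685, 0.256, 0.084], [307, 229], 0.33)]
front_bed [([0.629, -0.223, 0.089], [134, 213], 0.7), ([0.613, 0.249, 0.031], [301, 227], 0.6)]
lid_edge [([0.641, -0.246, 0.128], [121, 205], 0.87)]
lid_hinge [([0.621, -0.227, 0.092], [133, 211], 0.56), ([0.541, 0.289, 0.098], [314, 193], 0.47)]
other_harmonica_center []
jar_center [([0.523, -0.057, 0.055], [199, 201], 0.89), ([0.682, 0.25, 0.086], [305, 228], 0.87), ([0.329, 0.266, 0.057], [300, 168], 0.84), ([0.694, 0.504, 0.061], [400, 239], 0.81)]
dispenser_center [([0.614, 0.156, 0.09], [269, 211], 0.71), ([0.642, -0.243, 0.126], [122, 205], 0.54)]
clothespin []
tuning_peg [([0.541, 0.287, 0.1], [313, 193], 0.7), ([0.68, -0.084, 0.007], [183, 248], 0.42)]
top [0.41854564 0.11810038 1.50538325] [ 1.03781538e-01  2.22698639e-05 -9.94600117e-01]
harmonica_cent
[... 168 characters left out ...]
-0.254, 0.028], [373, 202], 0.91)]
lid_edge [([0.628, -0.255, 0.106], [380, 178], 0.76)]
lid_hinge [([0.57, -0.244, 0.028], [370, 201], 0.87)]
other_harmonica_center [([0.546, -0.247, 0.036], [372, 209], 0.81), ([0.674, -0.087, 0.011], [317, 168], 0.29)]
jar_center [([0.671, 0.505, 0.086], [120, 164], 0.96), ([0.589, 0.559, 0.086], [100, 192], 0.93), ([0.652, 0.252, 0.114], [205, 169], 0.7), ([0.313, 0.258, 0.086], [202, 288], 0.67)]
dispenser_center [([0.598, 0.154, 0.127], [238, 187], 0.64), ([0.724, -0.277, 0.002], [377, 153], 0.61)]
clothespin [([0.392, 0.003, 0.011], [289, 260], 0.57), ([0.627, -0.256, 0.106], [380, 179], 0.36)]
tuning_peg [([0.671, -0.089, 0.01], [318, 169], 0.71)]
1.2
```

View pics/scene0.png

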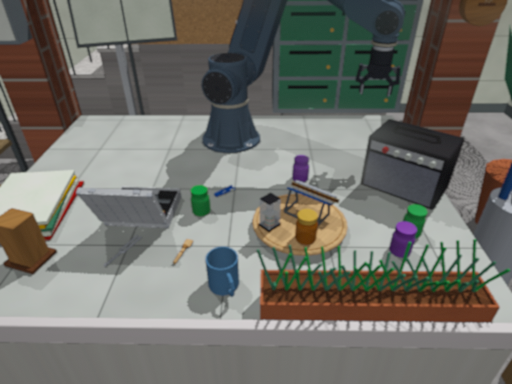

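View pics/top0.png

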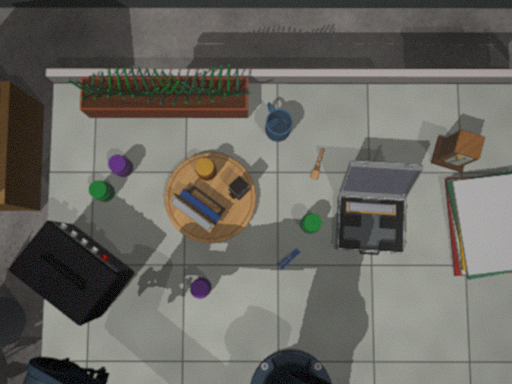

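```bash
cat > h.py <<'E'
from bench import manip
import cv2,numpy as np
def cloud(c,d):
    k=manip.get_calibration(c);K=np.array(k["camera_matrix"]);v,u=np.indices(d.shape)
    P=np.stack([(u-K[0,2])/K[0,0]*d,(v-K[1,2])/K[1,1]*d,d],-1)
    X=(P-np.array(k["t"]))@np.array(k["R"]);X[d<=0]=np.nan;return X
E
python3 - <<'E'
from h import *
z=np.load("top0.npz");p,d=z["p"],z["d"];X=cloud("top",d);k=manip.get_calibration("top");print(np.array(k["camera_matrix"])[0])
a=[cv2.resize(p[y:y+100,x:x+100,::-1],(400,400),interpolation=cv2.INTER_CUBIC) for y,x in((145,162),(155,328))]
cv2.imwrite("pics/crop1.png",np.hstack(a))
def near(c,r,z0,z1): return (np.hypot(X[...,0]-c[0],X[...,1]-c[1])<r)&(X[...,2]>z0)&(X[...,2]<z1)
print("table z",np.nanmedian(X[230:250,270:280,2]))
m=near((.573,.232),.18,.02,.04);q=X[m][:,:2].astype(np.float32)
h=cv2.convexHull(q)[:,0];print("platter",cv2.minEnclosingCircle(q),np.median(X[m][:,2]))
A=np.c_[2*h,np.ones(len(h))];s=np.linalg.lstsq(A,(h**2).sum(1),rcond=None)[0];print("fit",s[:2],np.sqrt(s[2]+s[0]**2+s[1]**2))
# case
for z0,z1 in((.005,.02),(.02,.031),(.031,.045)):
    m=near((.57,-.25),.16,z0,z1);q=X[m][:,:2].astype(np.float32);print(z0,m.sum(),cv2.minAreaRect(q))
m=near((.63,-.25),.16,.06,.3);Q=X[m];print("lid n",len(Q));c=Q.mean(0);U,S,V=np.linalg.svd(Q-c,full_matrices=False);print(c,V[2],S,Q.min(0),Q.max(0))
# harmonica
np.set_printoptions(precision=3,suppress=True,linewidth=220)
for r in range(185,232,3): print(r,(X[r,165:235:4,2]*1000).round())
E
```

```text
[488.40327928   0.         251.08881229]
table z -9.982244018819287e-05
platter ((0.5825868844985962, 0.24255825579166412), 0.14015856385231018) 0.030230924294067114
fit [0.58236118 0.24223119] 0.139193089516615
0.005 1502 ((0.5687070488929749, -0.24438108503818512), (0.3130055367946625, 0.3048042953014374), 37.846534729003906)
0.02 1342 ((0.504642128944397, -0.2453662008047104), (0.20298460125923157, 0.18669511377811432), 87.00465393066406)
0.031 1233 ((0.5123001337051392, -0.24500980973243713), (0.2013155221939087, 0.184427410364151), 86.5899429321289)
lid n 1920
[ 0.6346757  -0.2550213   0.12673928] [-0.92954591  0.05881307  0.36398547] [2.65444317 1.82160872 0.19457796] [ 0.58672671 -0.35409281  0.06013462] [ 0.66879127 -0.14977091  0.19191943]
185 [ -4.  33.  32.  31.  27.  26.  34.  23.  33.  26.  34.  27.  28.  33.  35.  34. 130. 127.]
188 [ -2.  34.  29.  31.  28.  30.  28.  59.  39.  30.  34.  33.  28.  26.  27.  38.  28. 127.]
191 [  1.  29.  36.  30.  34. 105.  91.  31.  32.  41.  28.  31.  23.  32.  34.  36.  23.  89.]
194 [ 32.  28.  31. 102.  96. 100. 104.  32.  28.  27
[... 476 characters left out ...]
  90.  95. 106.  28.  28.  32.  38.  32.  26.]
212 [ -0.  29.  29.  35.  27. 108. 112. 111. 107. 104.  96. 102. 108.  28.  74.  36.  34.  34.]
215 [ -7.  35.  30.  33.  34.  29. 104. 106. 115. 110.  98.  97.  97. 108.  34.  31.  31.  31.]
218 [  3.  -5.  29.  36.  24.  30.  29. 102. 104. 109. 112. 100.  95.  96.  32.  33.  37.  30.]
221 [ -7.  -1.  26.  33.  30.  26.  33.  28. 108. 102. 112. 108. 100.  89.  36.  27.  26.  30.]
224 [ -6.   4.  -3.  32.  30.  31.  27.  29.  33. 103. 108. 113. 110.  32.  24.  29.  31.  31.]
227 [  4.  -6.  -2.  29.  39.  29.  32.  29.  26.  28. 102. 102.  99.  33.  33.  21.  28.  26.]
230 [ 5.  3.  1.  4. 30. 31. 37. 32. 29. 28. 25. 94. 28. 31. 29. 36. 30. 31.]
```

View pics/crop1.png

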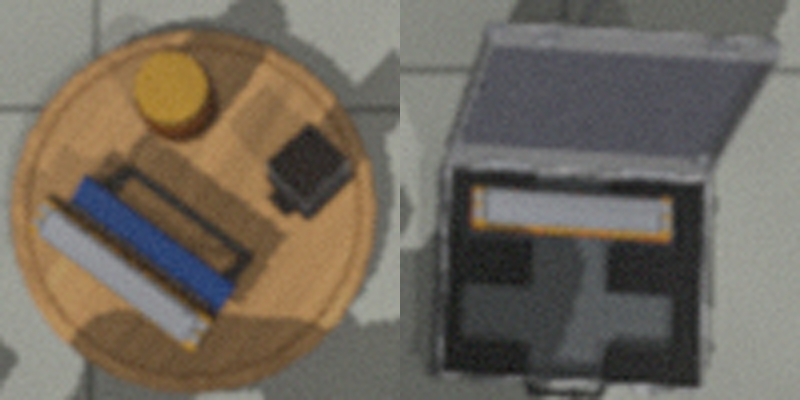

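```bash
python3 - <<'E'
from h import *
np.set_printoptions(precision=4,suppress=True)
z=np.load("top0.npz");p,d=z["p"],z["d"];X=cloud("top",d)
def near(c,r,z0,z1): return (np.hypot(X[...,0]-c[0],X[...,1]-c[1])<r)&(X[...,2]>z0)&(X[...,2]<z1)
c=np.array([.5824,.2422])
m=near((.54,.29),.11,.075,.14)
n,l,st,ce=cv2.connectedComponentsWithStats(m.astype(np.uint8));i=1+st[1:,4].argmax();m=l==i
Q=X[m];print("harm+board",len(Q),cv2.minAreaRect(Q[:,:2].astype(np.float32)))
hsv=cv2.cvtColor(p,cv2.COLOR_RGB2HSV);g=m&(hsv[...,1]<70);b=m&(hsv[...,0]>100)&(hsv[...,1]>120)
for nm,mm in(("cover",g),("board",b)):
    Q=X[mm];r=cv2.minAreaRect(Q[:,:2].astype(np.float32));mu=Q.mean(0);C=np.cov((Q[:,:2]-mu[:2]).T);w,V=np.linalg.eigh(C)
    print(nm,len(Q),r,mu,"long axis",np.degrees(np.arctan2(V[1,1],V[0,1])),"from axis",np.degrees(np.arctan2(*(mu[:2]-c)[::-1])),np.linalg.norm(mu[:2]-c))
    A=np.c_[Q-mu];print(np.linalg.svd(A,full_matrices=False)[2][2])
yaw=-np.radians(3.4);e=np.array([[np.cos(yaw),np.sin(yaw)],[-np.sin(yaw),np.cos(yaw)]])
o=np.array([.47,-.243])
for z0,z1 in((.031,.043),(.02,.043)):
    m=near((.5,-.25),.14,z0,z1);q=(X[m][:,:2]-o)@e.T
    s=q[abs(q[:,1])<.08];
    print("front",[np.percentile(s[(s[:,1]>a)&(s[:,1]<a+.03)][:,0],3) for a in(-.08,-.05,-.02,.02,.05)])
    for a in(-.04,0,.03):
        t=q[(q[:,0]>a)&(q[:,0]<a+.03)][:,1];print("sides",np.percentile(t,[2,98]))
# other harmonica
m=near((.546,-.247),.1,.028,.05)&(hsv[...,1]<60)&(hsv[...,2]>110)
n,l,st,ce=cv2.connectedComponentsWithStats(m.astype(np.uint8));i=1+st[1:,4].argmax();Q=X[l==i];print("other",len(Q),Q.mean(0),cv2.minAreaRect(Q[:,:2].astype(np.float32)),(Q.mean(0)[:2]-o)@e.T)
E
```

```text
harm+board 1013 ((0.5430026054382324, 0.2775692045688629), (0.1501024067401886, 0.06830447167158127), 54.75574493408203)
cover 510 ((0.5435587167739868, 0.2780134677886963), (0.1485510766506195, 0.06835272163152695), 54.556026458740234) [0.5303 0.2841 0.1048] long axis 54.463157723963214 from axis 141.18424434403795 0.06691614621226642
[ 0.065  -0.053   0.9965]
board 280 ((0.5496841669082642, 0.26690682768821716), (0.13028842210769653, 0.019375577569007874), 53.02825927734375) [0.5489 0.2663 0.0979] long axis 53.56558724139788 from axis 144.2914597211786 0.041316721939626835
[-0.5322  0.3991  0.7466]
front [np.float64(-0.04973731039704237), np.float64(-0.048857068254112075), np.float64(-0.0484121853637614), np.float64(-0.047784511121038556), np.float64(-0.049600915000481874)]
sides [-0.0995  0.0998]
sides [-0.0988  0.1011]
sides [-0.097   0.0996]
front [np.float64(-0.04818470566573561), np.float64(-0.04924235881198472), np.float64(-0.05672659356988847), np.float64(-0.04800494061727678), np.float64(-0.047362556175000375)]
sides [-0.0988  0.1   ]
sides [-0.0981  0.1004]
sides [-0.0963  0.0995]
other 362 [ 0.5495 -0.244   0.0361] ((0.5498005747795105, -0.24419841170310974), (0.1484266221523285, 0.023648712784051895), 86.77850341796875) [0.0794 0.0038]
```

```bash
cat >> h.py <<'E'
a=np.radians(144.2);out=np.array([np.cos(a),np.sin(a),0]);Z=np.array([0,0,1.])
n=np.sin(np.radians(35))*out+np.cos(np.radians(35))*Z; s=-np.cos(np.radians(35))*out+np.sin(np.radians(35))*Z
lat=np.cross(n,s)  # harmonica y
H=np.array([.5824,.2422,.085])+.060*out+.0135*n
H=H+lat*(np.sign(lat@np.array([.585,.811,0]))*.002)
def rot(z,y): return np.column_stack([np.cross(y,z),y,z])
yaw=-np.radians(3.4);cx=np.array([np.cos(yaw),np.sin(yaw),0]);cy=np.array([-np.sin(yaw),np.cos(yaw),0])
BED=np.array([.4719,-.2423,.010])
RG=rot(-n,s);RP=rot(-Z,cx)
E
python3 - <<'E'
from h import *
np.set_printoptions(precision=3,suppress=True)
X=cloud("top",np.load("top0.npz")["d"]);print("toaster h",np.nanpercentile(X[240:300,40:120,2],95));print(H,lat)
for sg in(1,-1):
    for P,R in((H+.14*n,rot(-n,sg*s)),(H-.0085*n,rot(-n,sg*s)),(BED+Z*.13,rot(-Z,sg*cx)),(BED+Z*.005,rot(-Z,sg*cx))): print(sg,manip.inverse_kinematics(P,R))
HG=BED+.111*cx+.026*Z
for b in(.08,.09,.1):
  for zz in(.15,.25): print(manip.inverse_kinematics(HG+b*cx+[0,0,zz-.036],RP))
E
```

```text
toaster h 0.20790663222593908
[0.529 0.283 0.096] [0.585 0.811 0.   ]
1 [ 0.803  0.415  1.744 -0.729  1.021  1.833]
1 [ 0.65   0.619  1.778 -0.904  0.773  1.952]
1 [-0.562  0.431  1.787 -0.     0.924 -0.503]
1 [-0.562  0.639  1.838 -0.     0.664 -0.503]
-1 [ 0.803  0.415  1.744 -0.729  1.021 -1.308]
-1 [ 0.65   0.619  1.778 -0.904  0.773 -1.19 ]
-1 [-0.562  0.431  1.787 -0.     0.924  2.639]
-1 [-0.562  0.639  1.838 -0.     0.664  2.639]
[-0.431  0.721  1.255 -0.     1.166 -0.372]
[-0.431  0.637  1.155 -0.     1.35  -0.372]
[-0.426  0.739  1.222 -0.     1.181 -0.367]
[-0.426  0.656  1.121 -0.     1.364 -0.367]
[-0.421  0.757  1.189 -0.     1.196 -0.362]
[-0.421  0.677  1.087 -0.     1.378 -0.362]
```

```bash
python3 - <<'E'
from h import *
np.set_printoptions(precision=3,suppress=True)
G=H+.001*s
manip.move_ptp([.25,.36,.36],RG); print(manip.current_time())
manip.set_gripper(.72); 
manip.move_ptp(G+.11*n,RG); print(manip.current_time())
manip.move_l(G+.035*n,max_speed=.15); print(manip.current_time(),manip.current_ee_pos(),G+.035*n)
for c in("scene","top"):
    p,d=manip.grab_frame(c); np.savez(f"{c}1.npz",p=p,d=d)
    if c=="scene": a=p[150:250,250:350]
    else: b=p[145:245,162:262]
cv2.imwrite("pics/pre.png",cv2.resize(np.hstack([a,b])[:,:,::-1],(800,400),interpolation=cv2.INTER_CUBIC))
E
```

```text
2.9583
4.4417
5.0917 [0.513 0.295 0.126] [0.513 0.295 0.125]
```

View pics/pre.png

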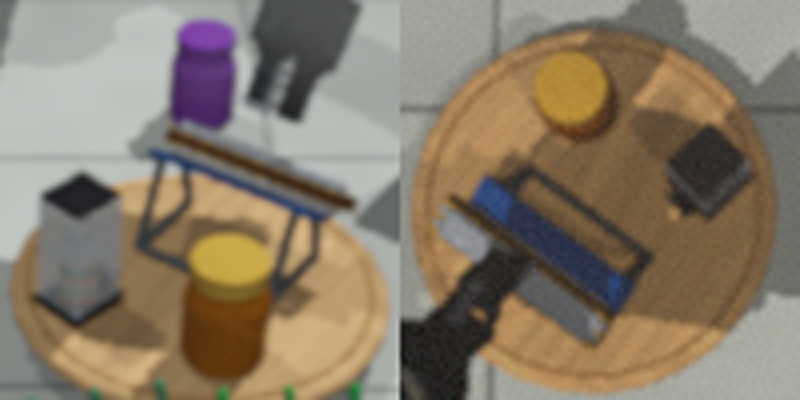

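```bash
python3 - <<'E'
from h import *
z=np.load("top1.npz");p=z["p"];k=manip.get_calibration("top")
K,R,t=[np.array(k[i]) for i in("camera_matrix","R","t")]
im=cv2.resize(p[175:235,165:245,::-1],(800,600),interpolation=cv2.INTER_CUBIC)
def pr(X):
    u=K@(R@X+t);return tuple(int(v) for v in ((u[:2]/u[2]-[165,175]+.5)*10))
C=[H+sx*.016*s+sy*.075*lat+.0135*n for sx,sy in((1,1),(1,-1),(-1,-1),(-1,1))]
cv2.polylines(im,[np.array([pr(q) for q in C],np.int32)],True,(0,255,0),1)
B=H-.0135*n
C=[B+sx*s+sy*.068*lat for sx,sy in((.036,1),(.036,-1),(-.01,-1),(-.01,1))]
cv2.polylines(im,[np.array([pr(q) for q in C],np.int32)],True,(0,255,255),1)
T=manip.current_ee_pos()
for h in(0,.05,.1): cv2.circle(im,pr(np.array(T)+h*n),6,(0,0,255),2)
for w in(.011,-.011): cv2.circle(im,pr(np.array(T)+w*lat),3,(255,0,255),2)
cv2.imwrite("pics/ov.png",im)
E
```

```text
(no output)
```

View pics/ov.png

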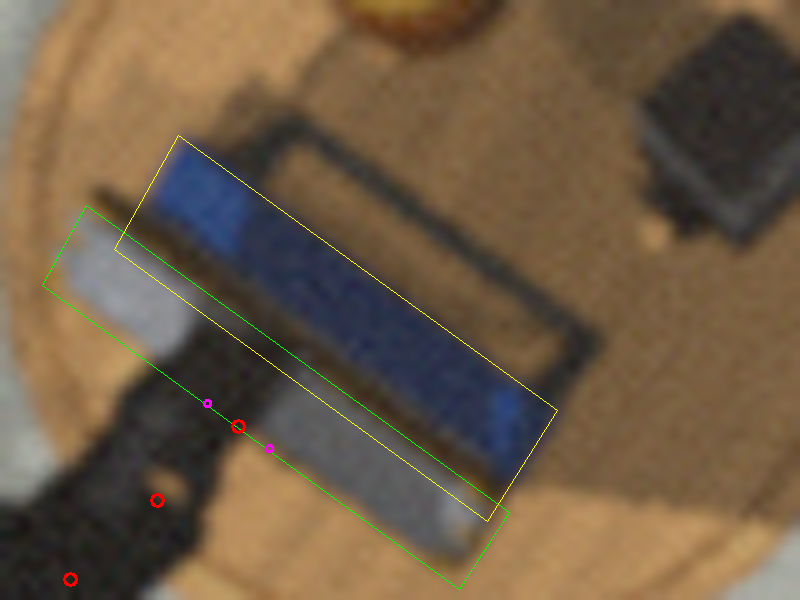

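```bash
python3 - <<'E'
from h import *
np.set_printoptions(precision=3,suppress=True)
G=H+.001*s
manip.move_l(G-.0085*n,max_speed=.06); print(manip.current_time(),manip.current_force())
manip.set_gripper(.45); print(manip.current_force(),manip.current_grip_force(),manip.current_grip_width())
manip.set_gripper(0,effort=40); print(manip.current_time(),manip.current_force(),manip.current_grip_force(),manip.current_grip_width())
manip.move_l(G+.004*n,max_speed=.02)
manip.move_l(G+.06*n,max_speed=.06); print(manip.current_time(),manip.current_force(),manip.current_grip_force(),manip.current_grip_width())
for c in("scene","top"):
    p,d=manip.grab_frame(c); np.savez(f"{c}2.npz",p=p,d=d)
    if c=="scene": a=p[150:250,250:350]
    else: b=p[145:245,162:262]
cv2.imwrite("pics/lift.png",cv2.resize(np.hstack([a,b])[:,:,::-1],(800,400),interpolation=cv2.INTER_CUBIC))
E
```

```text
6.0667 [-0.653 -0.505 -0.119]
[-2.315  2.43  -0.246] 1.2312616780400276 0.44716140221674283
6.6333 [-4.734  3.154  3.022] 40.290618538856506 0.37068511757959194
8.4917 [ 0.084 -0.43  -1.579] 39.67841863632202 0.36366992200934495
```

View pics/lift.png

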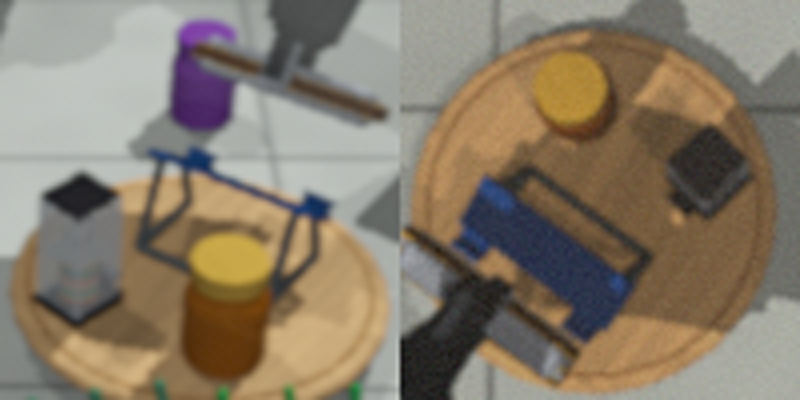

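```bash
python3 - <<'E'
from h import *
np.set_printoptions(precision=3,suppress=True)
G=H+.001*s
manip.move_l(G+.06*n+.09*Z+.03*out,max_speed=.2)
manip.move_ptp(BED+.19*Z,RP); print(manip.current_time())
manip.move_l(BED+.055*Z,max_speed=.12); print(manip.current_time(),manip.current_grip_force(),manip.current_grip_width(),manip.current_force())
p,d=manip.grab_frame("top");np.savez("top3.npz",p=p,d=d)
p2,d2=manip.grab_frame("scene");np.savez("scene3.npz",p=p2,d=d2)
k=manip.get_calibration("top");K,R,t=[np.array(k[i]) for i in("camera_matrix","R","t")]
o=np.array([335,185]);im=cv2.resize(p[185:260,335:410,::-1],(600,600),interpolation=cv2.INTER_CUBIC)
def pr(X):
    u=K@(R@X+t);return tuple(int(v) for v in ((u[:2]/u[2]-o+.5)*8))
def rect(c,a,b,col): cv2.polylines(im,[np.array([pr(c+i*a*cx+j*b*cy) for i,j in((1,1),(1,-1),(-1,-1),(-1,1))],np.int32)],True,col,1)
rect(BED+.018*Z,.021,.081,(0,255,255))
rect(BED+.055*Z+.022*Z,.016,.075,(0,255,0))
rect(BED+.026*Z+.03*cx,.081,.1,(255,0,255))
rect(BED+.077*cx+.027*Z,.016,.075,(255,255,0))
cv2.imwrite("pics/bed.png",im)
E
```

```text
11.2667
12.5417 39.76469278335571 0.3622428082646028 [-0.461 -0.585 -1.185]
```

View pics/bed.png

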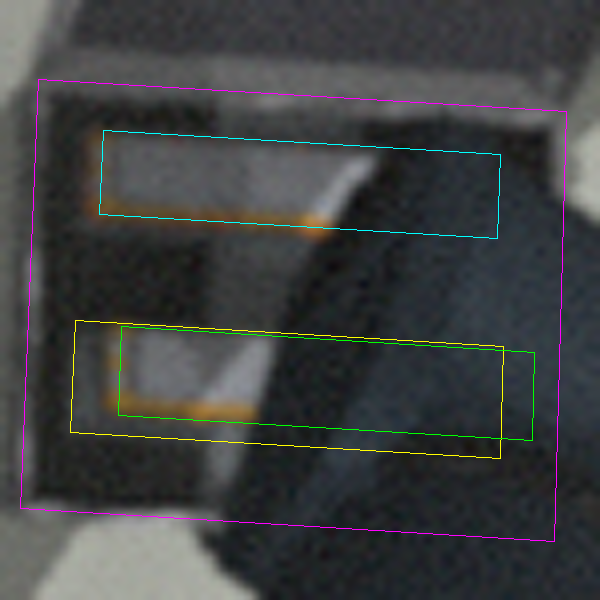

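```bash
python3 - <<'E'
from h import *
np.set_printoptions(precision=4,suppress=True)
X=cloud("top",np.load("top3.npz")["d"])
for c in range(350,366,2): print(c,X[228:234,c].mean(0))
X=cloud("scene",np.load("scene3.npz")["d"])
q=(X-BED)@np.column_stack([cx,cy,Z])
m=(abs(q[...,0])<.03)&(abs(q[...,1])<.1)&(q[...,2]>.02)&(q[...,2]<.13);print(m.sum())
for a in np.arange(-.09,.09,.015):
    k=m&(q[...,1]>a)&(q[...,1]<a+.015)
    if k.sum()>3: print(round(a,3),k.sum(),np.percentile(q[k][:,2],[5,50,95]),np.median(q[k][:,0]))
E
```

```text
350 [ 0.4777 -0.1704  0.0797]
352 [ 0.4775 -0.1748  0.0865]
354 [nan nan nan]
356 [ 0.4775 -0.1864  0.0868]
358 [ 0.4773 -0.1911  0.0917]
360 [ 0.4775 -0.1978  0.0878]
362 [ 0.4774 -0.2032  0.0892]
364 [ 0.4775 -0.2096  0.0867]
505
-0.075 15 [0.0602 0.0695 0.0741] 0.014388043332929134
-0.06 42 [0.0625 0.0757 0.0808] 0.014962058305001384
-0.045 35 [0.0629 0.0769 0.0801] 0.013253204963725063
-0.03 24 [0.0644 0.0712 0.0773] 0.016439421114860638
-0.015 14 [0.0657 0.0765 0.1047] 0.017668965016006285
0.0 122 [0.0711 0.0889 0.1242] 0.012257411746843838
0.015 66 [0.0632 0.0785 0.1284] 0.013450614119002889
0.03 50 [0.0555 0.074  0.0798] 0.01467456778028668
0.045 51 [0.0543 0.0738 0.0804] 0.014298933469975938
0.06 54 [0.0549 0.0736 0.079 ] 0.014101141459249036
0.075 32 [0.0419 0.0697 0.0726] 0.0059326723933510045
```

```bash
python3 - <<'E'
from h import *
np.set_printoptions(precision=3,suppress=True)
P=BED-.001*cx-.0015*cy
manip.move_l(P+.012*Z,max_speed=.06); f0=np.array(manip.current_force())
z=.012
while z>.001:
    z-=.001; manip.move_l(P+z*Z,max_speed=.02); f=np.array(manip.current_force())-f0; print(z,f)
    if f[2]>4: break
    if np.hypot(*f[:2])>8: break
print(manip.current_time(),manip.current_ee_pos())
E
```

```text
0.011 [ 0.293 -0.392  0.376]
0.009999999999999998 [0.46  0.198 0.673]
0.008999999999999998 [ 0.277 -0.507 -0.49 ]
0.007999999999999997 [0.806 0.028 0.946]
0.006999999999999997 [-0.394 -0.249  0.173]
0.005999999999999997 [-0.331  0.147  0.418]
0.004999999999999997 [0.94  0.368 1.262]
0.003999999999999997 [ 0.832 -0.405  1.202]
0.0029999999999999966 [-2.717  0.298 13.03 ]
15.7583 [ 0.471 -0.244  0.014]
```

```bash
python3 - <<'E'
from h import *
np.set_printoptions(precision=3,suppress=True)
P=np.array(manip.current_ee_pos())
manip.set_gripper(.58); print(manip.current_force())
manip.move_l(P+.05*Z,max_speed=.08)
manip.move_l(P+.25*Z,max_speed=.25); manip.set_gripper(0)
HG=BED+.111*cx+.026*Z
T=HG+.135*cx-.01*cy;T[2]=.30
manip.move_ptp(T,RP); print(manip.current_time())
p,d=manip.grab_frame("top");np.savez("top4.npz",p=p,d=d)
p2,d2=manip.grab_frame("scene")
cv2.imwrite("pics/placed.png",np.hstack([cv2.resize(i[:,:,::-1],(400,400),interpolation=cv2.INTER_CUBIC) for i in(p[155:255,328:428],p2[140:260,70:190])]))
X=cloud("top",d);q=(X-BED)@np.column_stack([cx,cy,Z])
m=(abs(q[...,0])<.03)&(abs(q[...,1])<.09)&(q[...,2]>.021)&(q[...,2]<.06);print(m.sum())
for a in np.arange(-.09,.09,.02):
    k=m&(q[...,1]>a)&(q[...,1]<a+.02)
    if k.sum()>3: print(round(a,3),k.sum(),np.median(q[k],0))
m=(q[...,0]>.06)&(q[...,0]<.25)&(q[...,2]>.06)&(q[...,2]<.21)&(abs(q[...,1])<.1);print("lid top",np.percentile(q[m],98,axis=0))
E
```

```text
[ 0.548  0.025 -0.427]
19.3167
84
0.03 9 [0.01  0.048 0.025]
0.05 60 [0.002 0.06  0.026]
0.07 15 [0.008 0.083 0.023]
lid top [0.191 0.099 0.176]
```

View pics/placed.png

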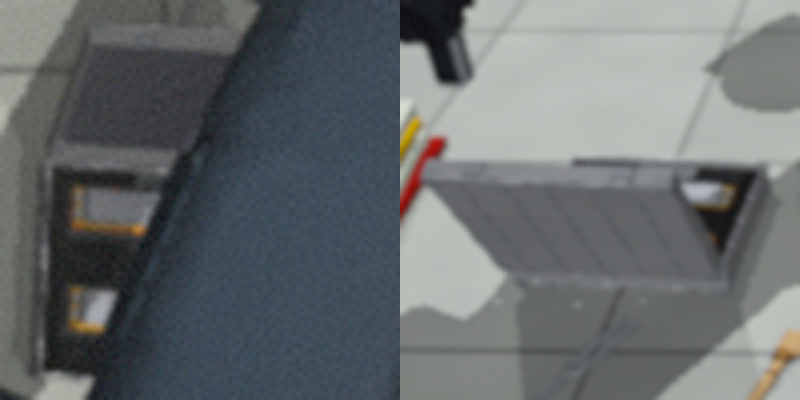

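```bash
cat >> h.py <<'E'
HG=BED+.111*cx+.026*Z
def at(x,z): 
    P=HG+x*cx-.01*cy;P[2]=z;return P
E
python3 - <<'E'
from h import *
np.set_printoptions(precision=3,suppress=True)
def st(): print(round(manip.current_time(),2),np.array(manip.current_ee_pos()),manip.current_force())
manip.move_l(at(.135,.152),max_speed=.15); st()
manip.move_l(at(.095,.152),max_speed=.08); st()
for x in(.08,.05,.025,.003): manip.move_l(at(x,.152),max_speed=.08); st()
E
```

```text
20.55 [ 0.717 -0.267  0.153] [0.728 0.054 0.081]
21.2 [ 0.677 -0.265  0.152] [-0.082 -0.225 -0.191]
21.53 [ 0.662 -0.264  0.152] [-0.364 -0.064 -0.287]
22.06 [ 0.634 -0.262  0.156] [ 4.199  3.93  19.303]
22.52 [ 0.611 -0.261  0.159] [ 3.654  8.418 41.916]
22.94 [ 0.587 -0.26   0.157] [-3.568  2.842 34.865]
```

```bash
python3 - <<'E'
from h import *
np.set_printoptions(precision=3,suppress=True)
P=np.array(manip.current_ee_pos())
manip.move_l(P+.02*Z,max_speed=.08); print(manip.current_force(),manip.current_time())
p,d=manip.grab_frame("scene")
cv2.imwrite("pics/lid.png",cv2.resize(p[110:260,60:210,::-1],(600,600),interpolation=cv2.INTER_CUBIC))
p,d=manip.grab_frame("scene");X=cloud("scene",d);q=(X-HG)@np.column_stack([cx,cy,Z])
m=(q[...,0]>-.15)&(q[...,0]<.1)&(q[...,2]>.03)&(q[...,2]<.19)&(abs(q[...,1]-.075)<.02)
Q=q[m];print(m.sum())
for z in np.arange(.03,.19,.02):
    k=(Q[:,2]>z)&(Q[:,2]<z+.02)
    if k.sum()>3: print(round(z,3),k.sum(),np.median(Q[k],0))
E
```

```text
[0.395 0.493 0.25 ] 23.4083
628
0.03 85 [0.009 0.075 0.04 ]
0.05 83 [0.006 0.075 0.06 ]
0.07 90 [0.001 0.076 0.08 ]
0.09 86 [-0.002  0.075  0.1  ]
0.11 94 [-0.005  0.075  0.12 ]
0.13 93 [-0.009  0.074  0.14 ]
0.15 97 [-0.014  0.074  0.16 ]
```

View pics/lid.png

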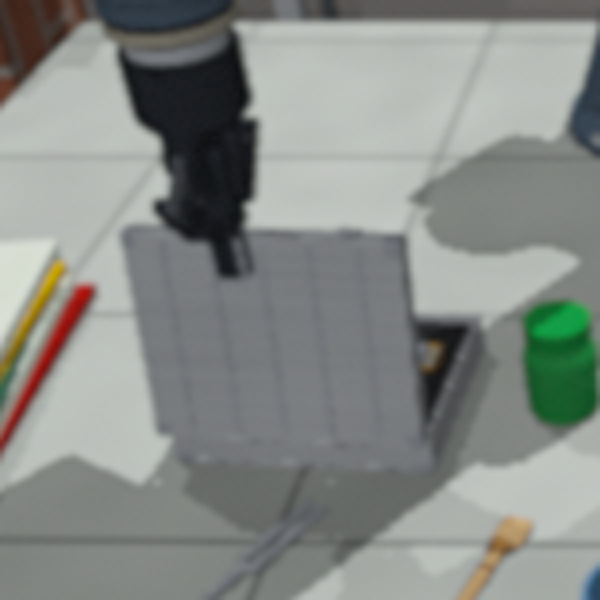

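```bash
python3 - <<'E'
from h import *
np.set_printoptions(precision=3,suppress=True)
r=.14
for th in(76,66,56,46,36,26,17,9,4,1):
    t=np.radians(th);manip.move_l(at(-r*np.cos(t)+.018*np.sin(t)+.012,.036+r*np.sin(t)+.018*np.cos(t)),max_speed=.1)
    f=np.array(manip.current_force());print(th,round(manip.current_time(),2),np.array(manip.current_ee_pos()),f)
    if np.linalg.norm(f)>30: break
E
```

```text
76 23.76 [ 0.577 -0.259  0.176] [-0.53  -0.509 -0.022]
66 24.16 [ 0.554 -0.257  0.171] [ 0.679 -0.67   0.017]
56 24.56 [ 0.531 -0.256  0.162] [ 0.722 -1.032  0.333]
46 24.96 [ 0.51  -0.255  0.149] [0.032 0.067 0.604]
36 25.36 [ 0.492 -0.254  0.133] [-0.857 -0.47  -0.021]
26 25.76 [ 0.477 -0.253  0.114] [-0.001  0.335  0.537]
17 26.13 [ 0.466 -0.252  0.094] [-0.724 -0.427  0.024]
9 26.48 [ 0.459 -0.252  0.076] [-0.596 -0.908 -0.17 ]
4 26.76 [ 0.456 -0.251  0.064] [0.675 0.34  0.463]
1 27.01 [ 0.455 -0.251  0.056] [-0.163  0.066  0.271]
```

```bash
python3 - <<'E'
from h import *
np.set_printoptions(precision=3,suppress=True)
P=np.array(manip.current_ee_pos());z=.056
while z>.046:
    z-=.001;P[2]=z;manip.move_l(P,max_speed=.02);f=np.array(manip.current_force());print(round(z,3),f,manip.current_ee_pos()[2])
    if f[2]>15:break
P[2]=.12;manip.move_l(P,max_speed=.1)
manip.move_ptp([.33,-.02,.35],RP);print(manip.current_time())
p,d=manip.grab_frame("scene");cv2.imwrite("pics/end.png",cv2.resize(p[130:280,60:260,::-1],(800,600),interpolation=cv2.INTER_CUBIC))
pt,d=manip.grab_frame("top");np.savez("top5.npz",p=pt,d=d)
X=cloud("top",d);q=(X-HG)@np.column_stack([cx,cy,Z])
m=(q[...,0]>-.158)&(q[...,0]<-.0)&(abs(q[...,1])<.09)
for a in np.arange(-.155,0,.025):
    k=m&(q[...,0]>a)&(q[...,0]<a+.025);print(round(a,3),k.sum(),np.nanmedian(X[k][:,2]))
E
```

```text
0.055 [ 0.087 -0.838  0.062] 0.05510398838289466
0.054 [ 0.178 -0.175  1.755] 0.054081293113853526
0.053 [-3.05   0.864 13.761] 0.05390338873527778
0.052 [-8.078  5.454 27.284] 0.05378070348689036
30.1583
-0.155 520 0.05417182482310231
-0.13 495 0.05408285823377072
-0.105 517 0.05402077951582029
-0.08 506 0.05389079365519721
-0.055 501 0.053956782760384375
-0.03 506 0.05352951754324485
-0.005 76 0.05342768244010028
```

View pics/end.png

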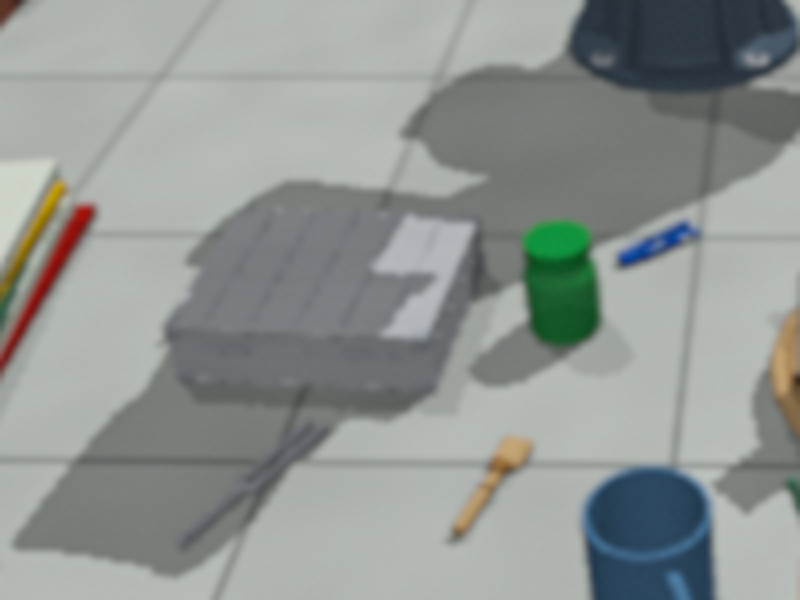

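The lid is fully shut, with its top level at 54 mm (crop pixels 170–480, 205–390). The clothespin, peg, fork and mug are where they were, and the arm is clear.

```bash
python3 -c "
from bench import manip
print(manip.sign_off())"
```

```text
the job is handed in; nothing more can be done
None
```

The harmonica is in the front bed, set down flat, with the lid shut and the job handed in at about 30 s; one doubt is that while I pushed the lid over, the wrist force briefly reached about 43 N (42 N upward), probably the gripper's linkage riding on the lid's edge, which may count against the 40 N limit.

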